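# Free the jammed limes in the stall's chute

### The job

Two limes have jammed side by side at the narrow opening of the sheet-steel lime chute. With the fingertips, nudge the front one, the lime caught behind the yellow lip, back up the ramp so that the other can roll past it, then let go and let both roll through the opening into the red basket; do not pick the limes up.

Things in the scene. Friction and masses are not known exactly. Their poses are not given: they have to be found in the camera images.
- ramp: Fixed steel chute floor, slope 10 deg. Origin on the floor in the opening, 70 mm above the table; x down the slope to the basket, y left looking downstream, z off the floor. Walls 12 mm high, 5 thick. mm: opening y -25..27 at x 0; right wall y -25; yellow lip (0,27)-(-9,52); left wall, yellow to (-38,52), on to (-80,100), then y 100; spout to x 50; blue gate, 40 high, x -140, fixed limes behind.
- lime_front: The blocking lime, a hard green ball 44 mm across, 50 g, rolls freely. It lies behind the yellow lip, left of the opening, about x -23, y 32 mm in the ramp's frame, pinned by the other lime. Pushed some 40 mm back it has room to its left to let the other pass; released, it rolls down along the lip and out by itself. Origin: its centre.
- lime_rear: The other lime, alike (44 mm, 50 g), about x -46, y -5 mm in the ramp's frame: wedged between the front lime and the right wall. It rolls out by itself once the front lime is pushed back and to the left. Origin: its centre.
- basket_in (a point): Centre of the inner floor of the fixed red plastic basket under the spout. Its x runs along the ramp's x seen from above; inside 162 mm along x by 142 mm along y, walls 50 mm high, floor 4 mm thick.
Things that resemble listed ones, but are neither listed nor needed, are in the scene too. What is shaped like the lime_front but black or turquoise is not meant.

How it is judged:
By the outcome, as a careful person would: the job done as asked, in the order asked, and still so for the second after the job is handed in, with the robot touching nothing.
It also fails if it takes over 32 s, if anything falls off the work surface, if the arm or the gripper's body presses on something with over 40 N, if the wrist force passes 120 N, or if a joint passes its speed limit or range.

### The arm

A 7-joint arm with a two-finger parallel gripper is mounted at the origin on the work surface. World frame = base frame: x ahead of the robot, y to its left, z up, the work surface at z = 0. Lengths are in mm, angles in rad, forces in N, time in s.
With the tool pointing down it reaches from about 400 to 875 mm from the base axis. Payload 4.4 kg.
Tool frame: the origin (TCP) lies on the centre line of the jaws, within the pads' length; the fingertips stand 19 mm ahead of it and the grasp point (between the pads) is the TCP; z points along the fingers, y is the line along which they close (so a half turn about z gives the same grasp; the last joint's range is limited). The gripper opens to 85 mm and grips with 20 to 120 N. Pads are 22 mm wide; open, the fingers measure 114 mm over their backs; the gripper's body (76 mm by 85 mm) begins 54 mm behind the grasp point. The pads swing forward as they close: fully open they stand 13 mm farther back than shut.
Start: joints at [-1.321, 0.628, 0.038, 1.517, -0.027, 0.996, -0.02], TCP at [201.852, 617.878, 250.313] pointing down, gripper open.
Joint ranges: [-3.06, 3.06], [-0.37, 2.12], [-1.25, 1.32], [0.18, 2.47], [-1.1, 4.24], [0.23, 1.98], [-2.94, 2.94]. Speed limits (rad/s): [2.57, 2.57, 3.14, 3.14, 3.14, 3.14, 3.14].

### API

Orientations are given as [roll, pitch, yaw] about the fixed x, y, z axes, in that order (R = Rz(yaw) Ry(pitch) Rx(roll)).
In Python, from cell import ctrl, viewer, silhouettes gives the robot as it stands.
- The arm moves only by the shell command python3 -m creep 'ROWS'. ROWS is JSON, a list of rows, each an object with "jaw": the gripper command: -1 is shut, 1 is fully open, values between are in proportion; "xyz": the shift along the tool's x, y, z in mm, a list of three; "angular": the turn, a rotation vector about the tool's x, y, z in rad, a list of three. In form: [{"jaw": jaw, "xyz": [tx, ty, tz], "angular": [rx, ry, rz]}, ...]. A call has 1 to 12 rows; each row is the pose to reach, as a shift and turn from the pose commanded when the call began, along the tool's axes at that moment; what a row does not reach only later rows make up. A row lasts 1/8 s, in which the tool goes at most 62.5 mm and 10.7 degrees, less where a joint would pass 70% of its speed; a pose out of reach is approached as far as the arm can. A call with a gripper value outside its range is refused whole. The fingers move at their own pace and stop on an object; the grip force is fixed at half the most. Time passes only in rows, so rows that repeat a pose let the fingers close. It gives the time, the measured TCP pose, the force, the opening and the grip force at its end, in the units of the state.
- ctrl.read_state(): the state, without advancing time (a new reading comes with each control period).
- viewer.get_image(name): name is "side" or "top"; returns (picture, depth): 400x640x3 uint8, red, green, blue; 400x640 float32, mm along the optical axis (not along the pixel's ray), 0 where there is no reading.
- viewer.camera_model(name): a dict with "fx", "fy", "cx", "cy" (pixels), "dist" ([k1, k2, p1, p2, k3] as OpenCV has them; the pictures are not rectified), "T" (4x4, takes a point from camera to world coordinates). Camera axes: x right, y down, z forward; pixel columns grow to the right and rows downward; lengths in mm; the calibration is good to about 2 mm. A picture is of the moment at which its call begins. camera_model takes no time and is no camera call.
- ctrl.finish_job(): hands the job in; it is judged then, once.
Trained networks look in the newest picture that a camera, given by its name, has taken for a name from the list of things; names that differ only in an ending like _2 or _b are one class to them, and where a whole thing is asked for, a point or a joint stands for the part that bears it (a point fixed in the world has none). Each returns a list of dicts, best first, with "score" (0 to 1); they miss things now and then, are a little off and sometimes report something else, mostly with a low value. They report only what shows in the picture. A call takes as long as a camera call. They do not tell look-alikes from the thing itself.
- silhouettes(camera, target): "pixels" (400x640 bool, what is visible of it) and "xy" ([column, row] in pixels, amid what is visible of it).
The state is a dict: "clock": time; "qpos": joint angles; "qd": joint speeds; "tau": joint torques, N m; "eef_pos": TCP position; "tool_rot": TCP orientation; "force": force on the tool from outside, world axes, zero at the start; "torque": the same for the moment, N m; "width": finger opening in mm; "gripper_force": force on a finger pad.
Only numpy, scipy, OpenCV 4.12 (cv2) and the standard library are available. Lean on these libraries where they do the work, as an engineer would, in place of code of your own. Each camera call takes 0.05 s, during which the arm holds its last target. There are 200 camera calls.

## Working session

There is one attempt and no reset: what is moved stays moved. The work goes in short steps, Python scripts to look and compute and a shell command to move; the robot and the scene stay as the last step left them, time stands still between calls to the robot, and variables do not carry over. Pictures are saved under pics/ and viewed, at most 10 in all, crops included, and the job is handed in when it is done.

```bash
mkdir -p pics; cat > h.py <<'E'
import numpy as np,cv2
from cell import ctrl,viewer,silhouettes
def cam(n):
    m=viewer.camera_model(n);K=np.array([[m['fx'],0,m['cx']],[0,m['fy'],m['cy']],[0,0,1.]]);return K,np.array(m['dist']),np.array(m['T'])
def pts(n,uv,z):
    K,d,T=cam(n);p=cv2.undistortPoints(np.float64(uv).reshape(-1,1,2),K,d)[:,0]
    P=np.c_[p,np.ones(len(p))]*np.asarray(z).reshape(-1,1)
    return P@T[:3,:3].T+T[:3,3]
E
python3 - <<'E'
from h import *
ims=[]
for n in('top','side'):
    im,d=viewer.get_image(n);ims.append(im);cv2.imwrite(f'pics/{n}0.png',im[:,:,::-1]);np.save(n+'d.npy',d)
    print(n,cam(n)[2].round(2).tolist())
    for t in('lime_front','ramp','basket_in'):
        for r in silhouettes(n,t):
            m=r['pixels']&(d>0);v,u=np.nonzero(m)
            if len(u)<10: continue
            P=pts(n,np.c_[u,v],d[m]);print(t,round(r['score'],2),np.round(r['xy']),len(u),im[m].mean(0).round(),np.median(P,0).round(1),P.min(0).round(),P.max(0).round())
s=ctrl.read_state();print(s['clock'],s['eef_pos'],s['tool_rot'],s['width'])
E
```

```text
top [[0.02, -1.0, 0.06, 510.29], [-1.0, -0.02, 0.0, 17.74], [-0.0, -0.06, -1.0, 852.7], [0.0, 0.0, 0.0, 1.0]]
lime_front 0.9 [383. 169.] 378 [15. 15. 15.] [615.9 -98.2  36.6] [ 596. -122.   -3.] [641. -79.  45.]
lime_front 0.75 [336. 110.] 354 [ 6. 80. 76.] [736.6  -3.2  36.9] [718. -25.  18.] [760.  18.  45.]
lime_front 0.7 [320. 209.] 490 [50. 74.  9.] [532.1  24.5 109.5] [511.   1.   3.] [556.  49. 118.]
lime_front 0.55 [262. 291.] 382 [14. 14. 14.] [371.7 142.3  36.6] [349. 124.  -1.] [391. 164.  46.]
ramp 0.86 [263. 182.] 10327 [104. 109.  99.] [579.8 130.3  94.9] [452. -35.  -3.] [702. 297. 161.]
ramp 0.2 [379. 251.] 6326 [129.  25.  18.] [450.  -99.1   3.7] [ 358. -194.   -2.] [553.  13.  74.]
basket_in 0.69 [380. 251.] 6484 [129.  26.  19.] [449.8 -99.    3.7] [ 356. -194.   -4.] [555.  15.  74.]
side [[0.97, -0.15, 0.2, 402.57], [-0.25, -0.61, 0.75, -553.33], [0.0, -0.78, -0.63, 595.25], [0.0, 0.0, 0.0, 1.0]]
lime_front 0.82 [227. 207.] 275 [17. 17. 17.] [368.4 132.1  36.6] [349. 123.  15.] [388. 157.  48.]
lime_front 0.75 [314. 207.] 398 [60. 83. 26.] [528.4  12.6 108.3] [509.   1.  82.] [560.  71. 121.]
lime_front 0.66 [411. 220.] 339 [29. 93. 89.] [733.  -13.6  36. ] [716. -26.   1.] [758.  50.  47.]
lime_front 0.58 [368. 267.] 452 [22. 23. 22.] [ 610.9 -109.    36.1] [ 594. -122.   -0.] [642. -51.  48.]
ramp 0.72 [319. 179.] 6349 [108. 110. 102.] [573.9 114.7  95.5] [448. -39.   1.] [771. 507. 163.]
basket_in 0.59 [284. 287.] 8118 [134.  21.  18.] [449.9 -88.1   7.8] [ 349. -198.   -0.] [569.  70.  63.]
0.4 [201.80430355 617.80503509 250.18676044] [-3.14134211e+00 -4.70674568e-05  2.82578573e+00] 85.68484130702755
```

View pics/top0.png

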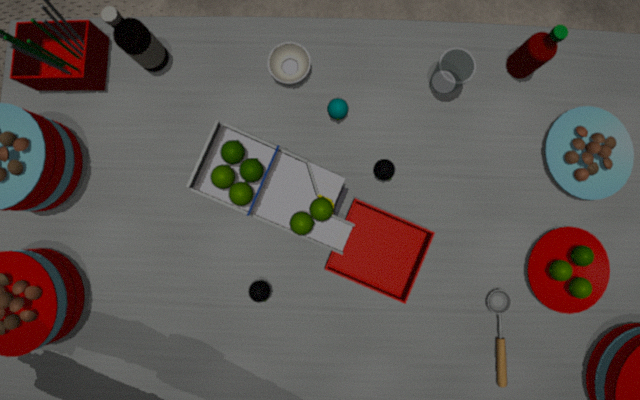

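View pics/side0.png

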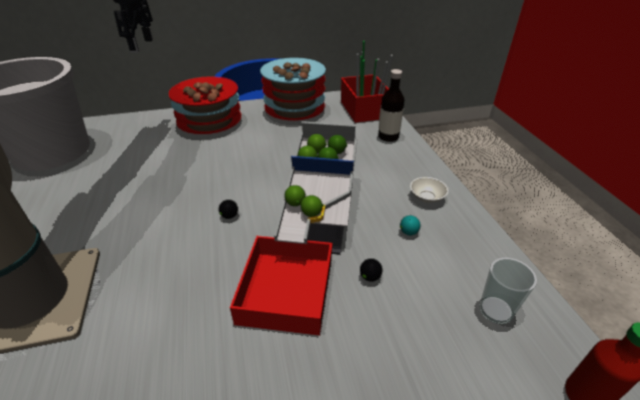

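Candidates in the top picture: green at (320,209), by the yellow lip, left of the opening, which I take as lime_front; green at (302,223), lime_rear; green behind the gate at (232,152), (252,170), (223,176) and (241,194); black at (383,169) and (262,291); turquoise at (336,110); greens on the red plate at (570,265). Next I fit the ramp frame and check that choice in a crop.

```bash
cat > fit.py <<'E'
from h import *
from scipy.optimize import least_squares
im,d=viewer.get_image('top')
hsv=cv2.cvtColor(im,cv2.COLOR_RGB2HSV)
vv,uu=np.mgrid[:400,:640];W=pts('top',np.c_[uu.ravel(),vv.ravel()],d.ravel()).reshape(400,640,3)
R=np.zeros((400,640),bool);R[110:270,180:365]=1;R&=d>0
# blue gate
b=R&(hsv[...,0]>105)&(hsv[...,0]<130)&(hsv[...,1]>120)
G=W[b];c,(w,h),a=cv2.minAreaRect(G[:,:2].astype(np.float32));print('gate',b.sum(),np.round(c,1),w,h,a,G[:,2].max())
vx=np.linalg.svd(G[:,:2]-G[:,:2].mean(0))[2][0]; gx=np.array([-vx[1],vx[0]]); gx*=-np.sign(gx[1]); print('gate normal yaw',np.degrees(np.arctan2(gx[1],gx[0])))
# basket
r=(hsv[...,1]>150)&((hsv[...,0]<8)|(hsv[...,0]>172))&(d>0);r[:190]=0;r[310:]=0;r[:,:315]=0;r[:,445:]=0
B=W[r];print('basket',r.sum(),cv2.minAreaRect(B[B[:,2]<80][:,:2].astype(np.float32)))
# floor plane
f=R&(hsv[...,1]<40)&(hsv[...,2]>110)&(W[...,2]>60)&(W[...,2]<115)
F=W[f];
for _ in range(5):
    A=np.c_[F[:,:2],np.ones(len(F))];s=np.linalg.lstsq(A,F[:,2],rcond=None)[0];e=abs(A@s-F[:,2]);F=F[e<4]
print('plane',s,len(F),'slope',np.degrees(np.arctan(np.hypot(*s[:2]))),'yaw',np.degrees(np.arctan2(-s[1],-s[0])))
for nm,(u,v) in dict(front=(320,209),rear=(302,223)).items():
    g=R&(hsv[...,0]>25)&(hsv[...,0]<75)&(hsv[...,1]>100)&(np.hypot(uu-u,vv-v)<10)
    P=W[g];q=least_squares(lambda c:np.linalg.norm(P-c,axis=1)-22,P.mean(0)-[0,0,15],loss='soft_l1').x;print(nm,len(P),q.round(1),'above floor',(q[2]-(s@[q[0],q[1],1]))*np.cos(np.radians(10)))
cv2.imwrite('pics/crop1.png',cv2.resize(im[120:260,180:370,::-1],None,fx=4,fy=4))
E
python3 fit.py
```

```text
gate 138 [580.4 127.4] 4.022798538208008 130.3414306640625 67.98919677734375 135.8980893438478
gate normal yaw -112.03218147096419
basket 6324 ((456.4583435058594, -90.53009033203125), (169.7977294921875, 148.8054656982422), 67.86924743652344)
plane [ 0.0647716   0.16383531 34.01442081] 5429 slope 9.991512987570948 yaw -111.57115613387042
front 304 [532.4  24.9  94.8] above floor 21.8508529984114
rear 303 [506.3  59.7  98.5] above floor 21.598944056331614
```

View pics/crop1.png

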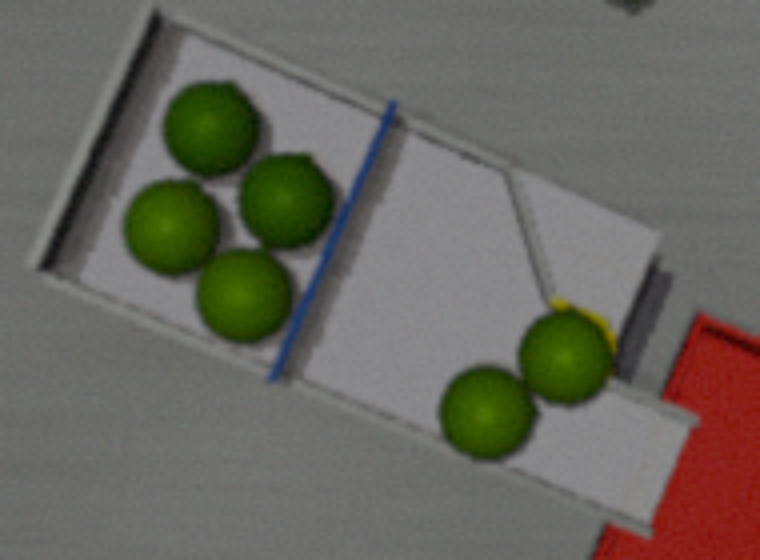

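The crop confirms it: the lime by the yellow lip, crop (566,355), is lime_front, and the one at crop (487,412) is lime_rear, both free of the gate. Now I compute the moves.

```bash
cat > ramp.py <<'E'
from h import *
from scipy.spatial.transform import Rotation as Ro
Rr=(Ro.from_euler('z',-112,degrees=True)*Ro.from_euler('y',10,degrees=True)).as_matrix()
f=np.array([532.4,24.9,94.8]);r=np.array([506.3,59.7,98.5])
O=((f-Rr@[-23,32,22])+(r-Rr@[-46,-5,22]))/2
toR=lambda p:Rr.T@(np.asarray(p)-O)
Rt=Rr@np.diag([-1,1,-1.])
def plan(p,s=None):  # p: TCP target in ramp frame -> shift, rotvec in tool axes
    s=s or ctrl.read_state();R0=Ro.from_euler('xyz',s['tool_rot']).as_matrix()
    return (R0.T@(O+Rr@p-s['eef_pos'])).round(1),Ro.from_matrix(R0.T@Rt).as_rotvec().round(3)
E
python3 - <<'E'
from ramp import *
print(O,toR(f),toR(r),Rr[:,0],toR([580.4,127.4,130]))
print(plan([25,32,120]), toR(ctrl.read_state()['eef_pos']))
E
```

```text
[495.53652854  19.39739655  68.9933673 ] [-23.10519529  32.11790403  22.13067228] [-45.89480471  -5.11790403  21.86932772] [-0.36891548 -0.91309785 -0.17364818] [-140.51808353   38.22555322   37.17062894]
(array([-493.9, -525.1,   67.5]), array([-0.143,  0.134,  1.634])) [-469.53473653 -496.48725719  101.26337201]
```

```bash
python3 - <<'E'
from ramp import *
d=np.load('topd.npy');vv,uu=np.mgrid[:400,:640];W=pts('top',np.c_[uu.ravel(),vv.ravel()],d.ravel())
W=W[d.ravel()>0]
a=np.array([202,618]);b=np.array([498,6]);t=(b-a)/np.linalg.norm(b-a);q=W[:,:2]-a
m=abs(q@[-t[1],t[0]])<110
print('max z along path',W[m,2].max())
E
```

```text
max z along path 138.31604448810901
```

```bash
python3 -m creep '[{"jaw":-0.6,"xyz":[-41,-44,0],"angular":[0,0,0.13]},{"jaw":-0.6,"xyz":[-82,-88,0],"angular":[0,0,0.27]},{"jaw":-0.6,"xyz":[-123,-131,0],"angular":[0,0,0.41]},{"jaw":-0.6,"xyz":[-165,-175,0],"angular":[0,0,0.54]},{"jaw":-0.6,"xyz":[-206,-219,0],"angular":[0,0,0.68]},{"jaw":-0.6,"xyz":[-247,-263,0],"angular":[0,0,0.82]}]'
```

```text
clock: 1.2
eef_pos: [355.8, 289.6, 250.7]
tool_rot: [3.14, -0.0, 2.001]
force: [0.6, 0.8, -0.4]
width: 17.4
gripper_force: 0.0
```

```bash
python3 - <<'E'
from ramp import *
print(plan([25,32,120]),plan([25,32,180]))
E
```

```text
(array([-358.3,    3. ,   67.7]), array([-0.07 ,  0.164,  0.812])) (array([-365.5,   -4.5,    8.6]), array([-0.07 ,  0.164,  0.812]))
```

```bash
python3 -m creep '[{"jaw":-0.6,"xyz":[-55,0,0],"angular":[-0.01,0.03,0.14]},{"jaw":-0.6,"xyz":[-110,0,0],"angular":[-0.02,0.06,0.28]},{"jaw":-0.6,"xyz":[-165,0,5],"angular":[-0.04,0.09,0.42]},{"jaw":-0.6,"xyz":[-220,0,10],"angular":[-0.05,0.12,0.56]},{"jaw":-0.6,"xyz":[-275,0,20],"angular":[-0.06,0.14,0.7]},{"jaw":-0.6,"xyz":[-325,0,40],"angular":[-0.07,0.164,0.812]},{"jaw":-0.6,"xyz":[-358,0,60],"angular":[-0.07,0.164,0.812]},{"jaw":-0.6,"xyz":[-358,0,60],"angular":[-0.07,0.164,0.812]},{"jaw":-0.6,"xyz":[-358,0,60],"angular":[-0.07,0.164,0.812]}]'; python3 - <<'E'
from ramp import *
s=ctrl.read_state();print(toR(s['eef_pos']),plan([22,32,36]),plan([22,32,60]))
E
```

```text
clock: 2.33
eef_pos: [505.5, -32.6, 190.4]
tool_rot: [-3.14, -0.174, 1.192]
force: [0.1, 1.0, -0.1]
width: 17.1
gripper_force: 0.0
[ 22.72754399  28.7534868  127.32054026] (array([ 0.7,  3.5, 91.3]), array([-0.002,  0.   ,  0.005])) (array([ 0.7,  3.4, 67.3]), array([-0.002,  0.   ,  0.005]))
```

```bash
python3 -m creep '[{"jaw":-0.6,"xyz":[0,3,30],"angular":[0,0,0]},{"jaw":-0.6,"xyz":[0,3,62],"angular":[0,0,0]},{"jaw":-0.6,"xyz":[0,3,80],"angular":[0,0,0]},{"jaw":-0.6,"xyz":[0,3,80],"angular":[0,0,0]}]'; python3 - <<'E'
from ramp import *
s=ctrl.read_state();print(toR(s['eef_pos']),plan([22,32,36]))
im,d=viewer.get_image('side');cv2.imwrite('pics/side1.png',cv2.resize(im[130:290,220:420,::-1],None,fx=3.5,fy=3.5))
E
```

```text
clock: 2.82
eef_pos: [512.9, -19.7, 111.2]
tool_rot: [-3.139, -0.174, 1.194]
force: [0.6, 0.0, 0.4]
width: 17.1
gripper_force: 0.0
[21.91712655 30.72983519 46.75118582] (array([-0.1,  1.3, 10.7]), array([-0.004,  0.   ,  0.007]))
```

View pics/side1.png

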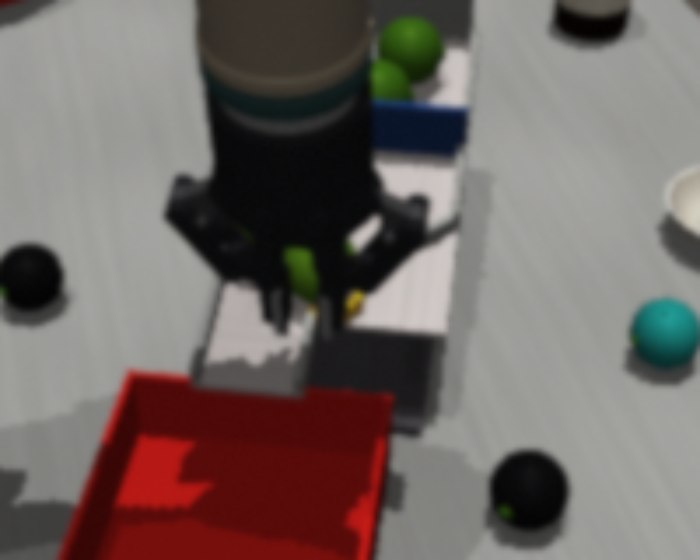

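```bash
python3 -m creep '[{"jaw":-0.6,"xyz":[0,1,10],"angular":[0,0,0]},{"jaw":-0.6,"xyz":[5,1,10],"angular":[0,0,0]},{"jaw":-0.6,"xyz":[10,1,10],"angular":[0,0,0]},{"jaw":-0.6,"xyz":[15,1,10],"angular":[0,0,0]},{"jaw":-0.6,"xyz":[20,1,10],"angular":[0,0,0]},{"jaw":-0.6,"xyz":[25,1,10],"angular":[0,0,0]},{"jaw":-0.6,"xyz":[30,1,10],"angular":[0,0,0]}]'; cat > look.py <<'E'
import sys
from ramp import *
s=ctrl.read_state();print('tcp',toR(s['eef_pos']).round(1),s['force'])
for n in('top','side'):
    im,d=viewer.get_image(n);h=cv2.cvtColor(im,cv2.COLOR_RGB2HSV)
    g=((h[...,0]>25)&(h[...,0]<75)&(h[...,1]>100)&(h[...,2]>30)&(d>0)).astype(np.uint8)
    k,l,st,c=cv2.connectedComponentsWithStats(g)
    for i in range(1,k):
        if st[i,4]<25: continue
        v,u=np.nonzero(l==i);P=(pts(n,np.c_[u,v],d[v,u])-O)@Rr
        m=np.median(P,0)
        if -140<m[0]<260 and abs(m[1])<120: print(n,st[i,4],np.round(c[i]),'ramp',m.round(),P.min(0).round(),P.max(0).round())
    cv2.imwrite(f'pics/{n}_{sys.argv[1]}.png',cv2.resize(im[120:300,180:440,::-1],None,fx=3,fy=3))
E
python3 look.py a
```

```text
clock: 3.75
eef_pos: [526.4, 7.1, 106.9]
tool_rot: [-3.141, -0.173, 1.191]
force: [-0.6, -0.2, 0.5]
width: 17.1
gripper_force: 0.3
tcp [-6.7 33.2 37.3] [-0.55806194 -0.1865664   0.49037365]
top 779 [305. 213.] ramp [-49.  12.  39.] [-77. -25.  -2.] [-19.  55. 157.]
side 149 [310. 199.] ramp [-20.  28.  43.] [-43.  17.  20.] [11. 43. 99.]
```

```bash
python3 -m creep '[{"jaw":-0.6,"xyz":[5,1,0],"angular":[0,0,0]},{"jaw":-0.6,"xyz":[9,5,0],"angular":[0,0,0]},{"jaw":-0.6,"xyz":[13,9,0],"angular":[0,0,0]},{"jaw":-0.6,"xyz":[17,13,0],"angular":[0,0,0]},{"jaw":-0.6,"xyz":[21,16,0],"angular":[0,0,0]}]'; python3 look.py b
```

```text
clock: 4.47
eef_pos: [549.2, 20.3, 110.5]
tool_rot: [-3.141, -0.173, 1.192]
force: [-0.5, -0.1, 0.6]
width: 17.1
gripper_force: 0.2
tcp [-27.8  49.4  37.2] [-0.48691269 -0.08186428  0.57525488]
top 345 [304. 194.] ramp [-64.  44.  39.] [-80.  25.  28.] [-45.  65. 158.]
top 152 [308. 229.] ramp [-35. -10.  36.] [-85. -24.  22.] [-11.  12. 400.]
side 163 [320. 192.] ramp [-44.  45.  43.] [-63.  35.  17.] [-11.  59.  99.]
side 324 [291. 211.] ramp [ 6. -4. 40.] [-14. -24.  23.] [20. 14. 49.]
```

View pics/top_b.png

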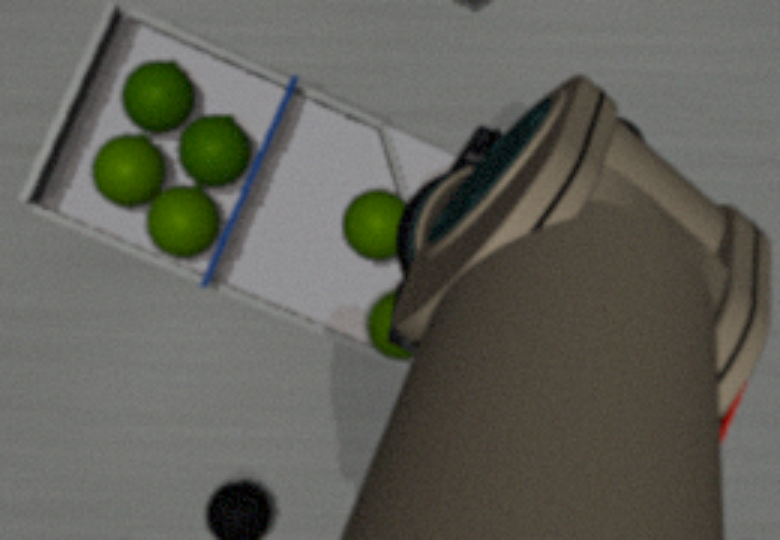

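The front lime is cradled upstream and left at crop (378,225). The rear one, crop (393,323), is already rolling past toward the opening. I hold and wait for it to leave.

```bash
python3 -m creep '[{"jaw":-0.6,"xyz":[0,0,0],"angular":[0,0,0]},{"jaw":-0.6,"xyz":[0,0,0],"angular":[0,0,0]},{"jaw":-0.6,"xyz":[0,0,0],"angular":[0,0,0]},{"jaw":-0.6,"xyz":[0,0,0],"angular":[0,0,0]},{"jaw":-0.6,"xyz":[0,0,0],"angular":[0,0,0]},{"jaw":-0.6,"xyz":[0,0,0],"angular":[0,0,0]},{"jaw":-0.6,"xyz":[0,0,0],"angular":[0,0,0]},{"jaw":-0.6,"xyz":[0,0,0],"angular":[0,0,0]}]'; python3 look.py c
```

```text
clock: 5.58
eef_pos: [548.6, 20.2, 110.4]
tool_rot: [-3.141, -0.173, 1.192]
force: [-0.4, -0.1, 0.0]
width: 17.0
gripper_force: 0.1
tcp [-27.5  48.9  37.2] [-0.42926688 -0.0604241   0.0476351 ]
top 345 [305. 194.] ramp [-63.  44.  39.] [-80.  26.  28.] [-45.  66. 158.]
side 163 [320. 192.] ramp [-42.  44.  43.] [-63.  35.  18.] [-11.  58.  97.]
side 281 [274. 303.] ramp [182.  -3.   9.] [167. -24.  -2.] [193.  14.  14.]
```

```bash
python3 -m creep '[{"jaw":-0.6,"xyz":[0,0,-55],"angular":[0,0,0]},{"jaw":-0.6,"xyz":[0,0,-110],"angular":[0,0,0]},{"jaw":-0.6,"xyz":[0,0,-130],"angular":[0,0,0]},{"jaw":-0.6,"xyz":[0,0,-130],"angular":[0,0,0]},{"jaw":-0.6,"xyz":[0,0,-130],"angular":[0,0,0]},{"jaw":-0.6,"xyz":[0,0,-130],"angular":[0,0,0]},{"jaw":-0.6,"xyz":[0,0,-130],"angular":[0,0,0]},{"jaw":-0.6,"xyz":[0,0,-130],"angular":[0,0,0]},{"jaw":-0.6,"xyz":[0,0,-130],"angular":[0,0,0]},{"jaw":-0.6,"xyz":[0,0,-130],"angular":[0,0,0]},{"jaw":-0.6,"xyz":[0,0,-130],"angular":[0,0,0]},{"jaw":-0.6,"xyz":[0,0,-130],"angular":[0,0,0]}]'; python3 look.py d
```

```text
clock: 7.18
eef_pos: [540.5, -0.6, 238.5]
tool_rot: [-3.141, -0.174, 1.192]
force: [0.6, -0.1, 0.2]
width: 17.0
gripper_force: 0.0
tcp [-27.7  49.2 167.3] [ 0.58632124 -0.13232121  0.16761456]
top 25 [322. 197.] ramp [-31.  54.  13.] [-64.  39.  10.] [-21.  56. 286.]
side 705 [280. 294.] ramp [155.   2.   3.] [123. -25. -20.] [194.  23.  14.]
```

View pics/side_d.png

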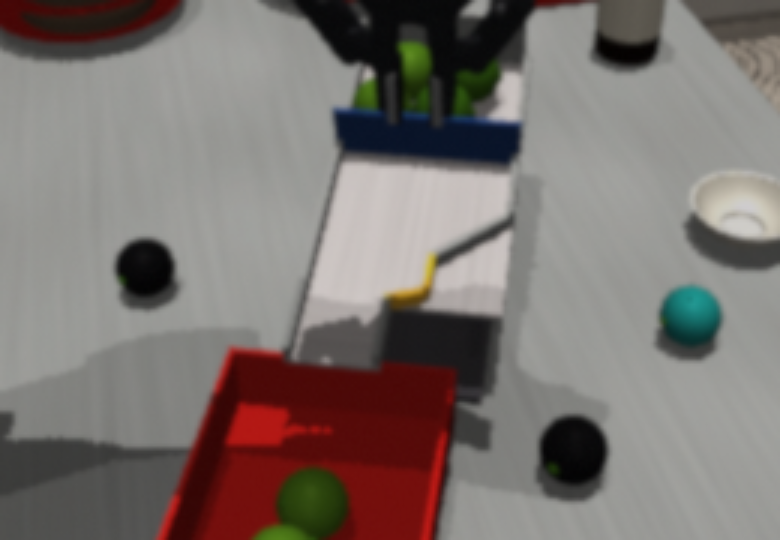

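Both limes are in the basket, at crop (313,505) and (283,535), and the ramp is clear. I let them settle, then check again and hand in.

```bash
python3 -m creep '[{"jaw":-0.6,"xyz":[0,0,0],"angular":[0,0,0]},{"jaw":-0.6,"xyz":[0,0,0],"angular":[0,0,0]},{"jaw":-0.6,"xyz":[0,0,0],"angular":[0,0,0]},{"jaw":-0.6,"xyz":[0,0,0],"angular":[0,0,0]},{"jaw":-0.6,"xyz":[0,0,0],"angular":[0,0,0]},{"jaw":-0.6,"xyz":[0,0,0],"angular":[0,0,0]},{"jaw":-0.6,"xyz":[0,0,0],"angular":[0,0,0]},{"jaw":-0.6,"xyz":[0,0,0],"angular":[0,0,0]}]'; python3 look.py e; python3 -c "
from cell import ctrl
print(ctrl.finish_job())"
```

```text
clock: 8.28
eef_pos: [540.4, -0.7, 238.5]
tool_rot: [-3.141, -0.173, 1.192]
force: [0.8, -0.1, 0.4]
width: 16.9
gripper_force: 0.0
tcp [-27.7  49.1 167.2] [ 0.8353139  -0.14028936  0.39295583]
side 701 [280. 294.] ramp [155.   2.   3.] [125. -25. -19.] [193.  23.  14.]
the job is handed in; nothing more can be done
None
```

I nudged the front lime back and held it while the rear one rolled past, then let go. Both limes rolled into the red basket, were at rest there with the robot clear, and I handed the job in at about 8.4 s.

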